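# Roll the tape up its gutter and bar it in

## Robot

A 6-joint arm with a two-finger parallel gripper is mounted at the origin on a cart in front of the work surface, level with it; the furniture and walls round the work are solid. World frame = base frame: x ahead of the robot, y to its left, z up, the work surface at z = 0. Lengths are in m, angles in rad, forces in N, time in s.
With the tool pointing down it reaches from about 0.375 to 0.9 m from the base axis. Payload 3.1 kg.
Tool frame: the origin (TCP) lies at the very end of the fingers, on their centre line; the grasp point (between the pads) lies 19 mm behind it (manip.hold_point_z is the distance from the TCP to the grasp point, in m); y points along the fingers, z is the direction in which the jaws open and shut, and the axes are right-handed (so a half turn about y gives the same grasp; the last joint's range is limited). The gripper opens to 85 mm and grips with 20 to 120 N. Pads are 22 mm wide; open, the fingers measure 114 mm over their backs; the gripper's body (76 mm by 85 mm) begins 54 mm behind the grasp point. The pads swing forward as they close: fully open they stand 13 mm farther back than shut.
Start: joints at [1.075, 0.527, 1.433, -0, 1.181, -0.178], TCP at [0.195, 0.594, 0.231] pointing down, gripper open.
Joint ranges: [-3.08, 3.08], [-0.75, 2.2], [0.22, 2.44], [-1.43, 4.57], [0, 2.65], [-2.85, 2.85]. Speed limits (rad/s): [2.79, 2.79, 3.14, 3.14, 3.14, 3.14].

## Interface

Orientations are given as a unit quaternion [x, y, z, w].
In Python, from station import manip, eyes, workorder gives the robot as it stands. The module is installed in compiled form; this text tells all that it offers.
- The arm moves only by the shell command python3 -m jog 'ROWS' [OPENING] [FORCE]. ROWS is JSON, a list of rows, each a list of 2 entries, a list of its own where there are three numbers: the shift along the tool's x, y, z in cm, then the turn about the tool's y in rad. A call has 1 to 20 rows; each row is the pose to reach, as a shift and turn from the pose commanded when the call began, along the tool's axes at that moment; what a row does not reach only later rows make up. A row lasts 1/12 s, in which the tool goes at most 41.7 mm and 7.16 degrees, less where a joint would pass 70% of its speed; a pose out of reach is approached as far as the arm can. A call with a gripper value outside its range is refused whole. OPENING is the finger opening in cm, from 0 to 8.54, set as the call begins (- or left out, the last holds). The fingers move at their own pace and stop on an object; FORCE is the grip in N (left out, the last holds). Time passes only in rows, so rows that repeat a pose let the fingers close. It gives the time, the measured TCP pose, the force and the opening at its end, in the units of the state.
- manip.sense(): the state, without advancing time (a new reading comes with each control period).
- eyes.snapshot(name): name is "scene" or "side" or "wrist"; returns a dict with "frame" (480x640x3 uint8, red, green, blue), "vfov" (degrees; the focal length in pixels is half the picture's height over the tangent of half this angle, whatever the lens; pixels are square), "cx", "cy" (the principal point, pixels), "rvec" (rotation vector, rad) and "tvec" (3), from world to camera coordinates, as OpenCV has them. Camera axes: x right, y down, z forward; pixel columns grow to the right and rows downward; lengths in m; the calibration is good to about 2 mm. A picture is of the moment at which its call begins. There is no depth.
- workorder.sign_off(): hands the job in, once; it reports no verdict.
The state is a dict: "t": time; "q": joint angles; "qd": joint speeds; "tau": joint torques, N m; "tcp_pos": TCP position; "tool_rot": TCP orientation; "force": force on the tool from outside, world axes, zero at the start; "ft_torque": the same for the moment, N m; "finger_gap": opening from 0.0 (shut) to 1.0 (fully open).
Only numpy, scipy, OpenCV 4.12 (cv2) and the standard library are available. Lean on these libraries where they do the work, as an engineer would, in place of code of your own. Each camera call takes 0.05 s, during which the arm holds its last target. There are 200 camera calls.

## Task

Without grasping or lifting anything, push the roll of tape that stands on edge at the low end of the sloping gutter so that it rolls up the slope, over the crest and into the seat against the end stop. Then, with the tape resting there, push the small keeper bar by its upright post all the way round across the gutter behind the tape, so that it cannot roll back. Leave the three bottles standing round the rack as they are.

Things in the scene. Friction and masses are not known exactly. Their poses are not given: they have to be found in the camera images.
- rack: Fixed storage rack: a narrow aluminium gutter on a plywood base, 266 x 64 mm. Origin: table level, under its middle; x points uphill, y to the keeper's side, z up. The floor rises at 10 degrees from x = -125 mm (18 above the table) to a crest at x = 65 mm (51.5 above the table). Lane 21 mm wide, side walls 5 mm thick, 24 mm high above the floor. On the slope the tape rolls back down when let go.
- gutter (a point): Middle of the gutter floor at its low end; x runs uphill along the floor (10 degrees above level), y as the rack's, z square to the floor. Here a sill across the lane, 16 mm high and 5 mm thick, stops the tape, which overhangs its inner face by about 4 mm. A finger fits behind the tape above the sill and walls. A tape let go high on the slope may jump the sill.
- seat (a point): Where the tape's centre lies when seated: rack x = 81, y = 0, z = 78.5 mm, axes as the rack. At the crest the floor steps down 4 mm to this level seat, closed at x = 113 mm by the upright end stop (8 mm thick, top 96.5 mm above the table). Once its centre is past the crest the tape drops in and stays, between step and stop, with 2 mm of play.
- tape: Roll of off-white tape with a red core, 62 mm in diameter, 18.5 mm wide, about 60 g, loose, standing on edge in the gutter. Origin: centre of one flat side; z is its axis (across the gutter).
- tape_center (a point): Centre of the tape roll. It starts about 27 mm uphill of gutter and 31 mm above the floor, 7 mm higher than the side walls.
- keeper (a joint): Angle of the keeper, a steel bar 10 x 10 x 72 mm on an upright pin beside the gutter; stays where left (under 1 N at the post moves it). 0: parallel to the gutter, outside it, pointing downhill; negative: swung farther out (limit -1.3); 1.57: across the gutter just downhill of the seat, at its limit. In between it sweeps over the slope, 26 to 36 mm above the crest's height, and would block the tape.
- keeper_pivot (a point): Axis of the keeper's pin, at mid-height of the bar: rack frame x = 40, y = 34, z = 82.5 mm.
- keeper_post (a point): Middle of the top of the upright black post on the keeper bar, 58 mm from the pivot; the post is 12 mm in diameter and its top is 119.5 mm above the table (32 mm above the bar's top).
- oil_bottle: Small amber bottle with a white cap, 29 mm in diameter, 71 mm high, standing near the low end on the keeper's side; leave alone. Origin: centre of its base.
- dropper_bottle: Amber dropper bottle with a black rubber bulb, 39 mm in diameter, 128 mm high, standing beside the gutter on the side away from the keeper; leave alone. Origin: centre of its base.
- brown_bottle: Brown bottle with a black cap, 49 mm in diameter, 119 mm high, standing beyond the end stop; leave alone. Origin: centre of its base.
Not all that is in view belongs to the job. What is shaped like the tape but green or yellow is not meant.

How it is judged:
On the way, in this order (a step that is already met when the one before it is completed fails the run):
1. the tape stands in the seat against the end stop, the keeper still open (x of tape_center in the frame of rack between 0.075 and 0.088 m and y of tape_center in the frame of rack between -0.006 and 0.006 m and z of tape_center in the frame of rack between 0.073 and 0.084 m and angle between the z axis of tape and the y axis of rack, either way round below 0.2 rad and value of joint keeper below 0.8 rad), for 0.2 s.
2. the keeper is swung across the gutter behind the seated tape (x of tape_center in the frame of rack between 0.075 and 0.088 m and y of tape_center in the frame of rack between -0.006 and 0.006 m and z of tape_center in the frame of rack between 0.073 and 0.084 m and angle between the z axis of tape and the y axis of rack, either way round below 0.2 rad and value of joint keeper above 1.42 rad), for 0.2 s.
At the end, for the whole second after the job is handed in: The tape rests on edge in the seat between the step and the end stop (its centre 75 to 88 mm along the rack's x, within 6 mm of the gutter's middle line, 73 to 84 mm above the table), its axis square across the gutter within 0.2 rad, and still; the keeper is at more than 1.42 rad (all of step 2 and linear speed of tape below 0.02 m/s); the robot touches nothing.
It fails at once if the tape is lifted off the gutter floor (its centre more than 45 mm above the sloping floor) (z of tape_center in the frame of gutter above 0.045 m).
It fails at once if a standing bottle beside the rack is moved by more than 15 mm or tipped (distance of any of oil_bottle, dropper_bottle, brown_bottle from where it was at the start of the episode above 0.015 m or angle between any of oil_bottle, dropper_bottle, brown_bottle's own z axis and vertical above 0.3 rad).
It also fails if it takes over 64 s, if anything falls off the work surface, if the arm or the gripper's body presses on something with over 40 N, if the wrist force passes 120 N, or if a joint passes its speed limit or range.

## Working session

There is one attempt and no reset: what is moved stays moved. The work goes in short steps, Python scripts to look and compute and a shell command to move; the robot and the scene stay as the last step left them, time stands still between calls to the robot, and variables do not carry over. Pictures are saved under pics/ and viewed, about 8 in all and at most 12, crops included, and the job is handed in when it is done.

```bash
mkdir -p pics; cat > h.py <<'E'
import numpy as np, cv2
from station import manip, eyes, workorder
from scipy.spatial.transform import Rotation as R
def snap(n,f=None):
    s=eyes.snapshot(n)
    if f: cv2.imwrite('pics/'+f,cv2.cvtColor(s['frame'],cv2.COLOR_RGB2BGR))
    s['K']=np.array([[240/np.tan(np.radians(s['vfov'])/2),0,s['cx']],[0,240/np.tan(np.radians(s['vfov'])/2),s['cy']],[0,0,1]])
    s.pop('frame'); return s
def proj(s,P): return cv2.projectPoints(np.array(P,float).reshape(-1,1,3),np.array(s['rvec'],float),np.array(s['tvec'],float),s['K'],None)[0].reshape(-1,2)
def ray(s,uv):
    Rm=cv2.Rodrigues(np.array(s['rvec'],float))[0]; t=np.array(s['tvec'],float)
    d=Rm.T@(np.linalg.inv(s['K'])@[uv[0],uv[1],1]); return -Rm.T@t,d/np.linalg.norm(d)
def atz(s,uv,z):
    c,d=ray(s,uv); return c+d*(z-c[2])/d[2]
def tri(obs):
    A=np.zeros((3,3));b=np.zeros(3)
    for s,uv in obs:
        c,d=ray(s,uv);M=np.eye(3)-np.outer(d,d);A+=M;b+=M@c
    return np.linalg.solve(A,b)
E
python3 - <<'E'
from h import *
import pickle
S={n:snap(n,n+'0.png') for n in('scene','side','wrist')}
pickle.dump(S,open('s0.pkl','wb'))
for n in S: print(n,S[n]['vfov'],ray(S[n],(320,240)))
s=manip.sense();print(s['tcp_pos'],R.from_quat(s['tool_rot']).as_matrix().round(3),s['t'])
E
```

```text
scene 54.57842284902547 (array([0.30877647, 0.71151174, 0.69671504]), array([ 0.31053728, -0.64958184, -0.69398129]))
side 42.76064547656001 (array([ 0.50406444, -0.87215659,  0.49758498]), array([ 0.04415291,  0.93950393, -0.33968056]))
wrist 65.56862372074188 (array([0.13041831, 0.61540141, 0.37350283]), array([ 0.24148829, -0.08711295, -0.96648577]))
[0.19442114 0.59340388 0.23052691] [[ 0.95  -0.001  0.312]
 [-0.312 -0.002  0.95 ]
 [-0.    -1.    -0.002]] 0.15
```

View pics/scene0.png

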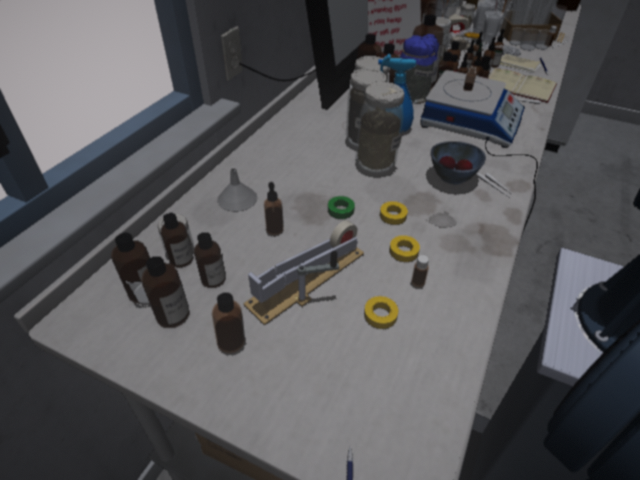

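View pics/side0.png

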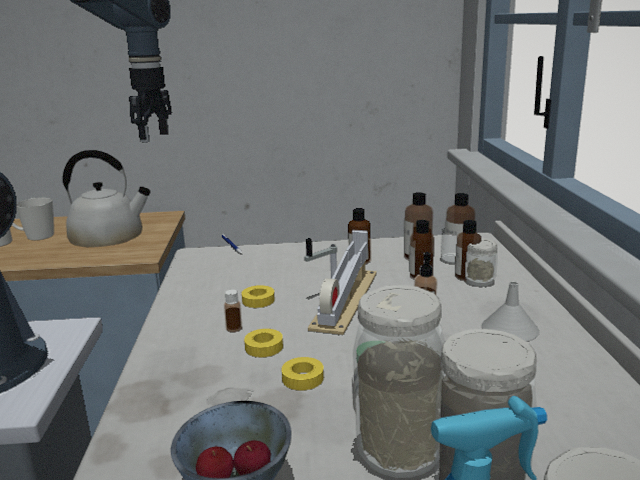

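The tape with the red core stands in the gutter at scene (347,235) and side (328,297). Lookalikes are the green ring at scene (341,207) and the yellow rings at (394,212), (404,248) and (381,312), and those are not meant. Next I'll check it in enlarged crops.

```bash
python3 - <<'E'
import cv2
a=cv2.imread('pics/scene0.png')[175:355,200:440]; b=cv2.imread('pics/side0.png')[200:350,220:420]
cv2.imwrite('pics/c1.png',cv2.resize(a,None,fx=3.333,fy=3.333,interpolation=cv2.INTER_CUBIC))
cv2.imwrite('pics/c2.png',cv2.resize(b,None,fx=4,fy=4,interpolation=cv2.INTER_CUBIC))
E
```

```text
(no output)
```

View pics/c1.png

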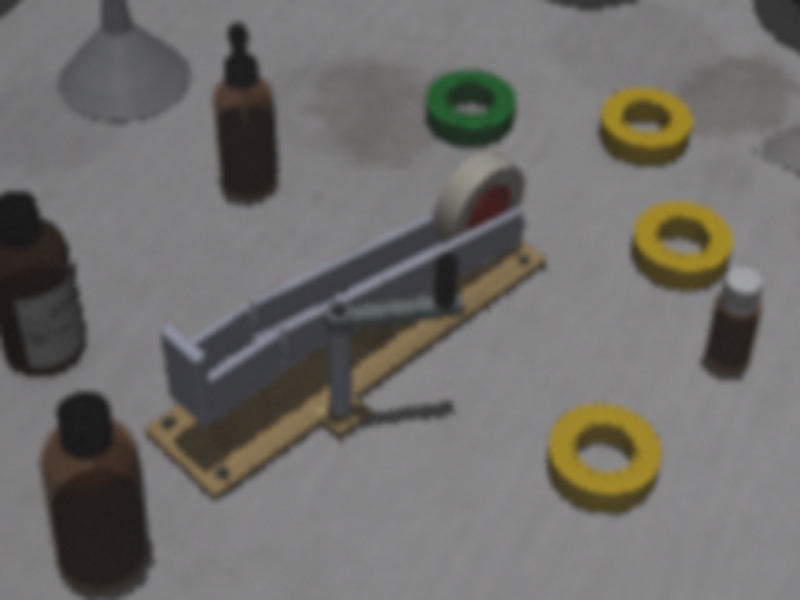

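View pics/c2.png

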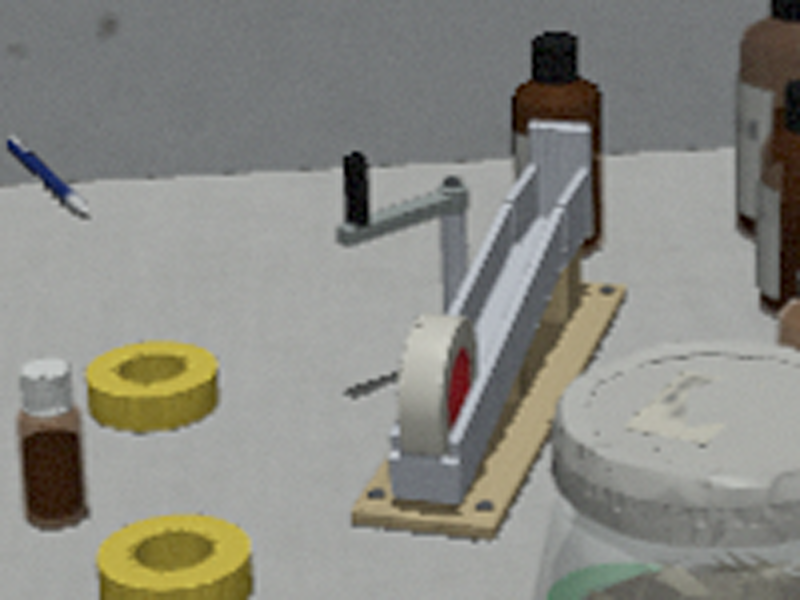

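The crops confirm the choice: the off-white roll with the red core is in the gutter, at the low end by the sill. The keeper points downhill on the robot's side. I'll fit the rack pose now.

```bash
cat > fit.py <<'E'
from h import *
import pickle
from scipy.optimize import least_squares
S=pickle.load(open('s0.pkl','rb'))
c1=lambda x,y:(200+(x+.5)/3.333-.5,175+(y+.5)/3.333-.5); c2=lambda x,y:(220+(x+.5)/4-.5,200+(y+.5)/4-.5)
h='h'
obs=[('scene',(133,-32,h),c1(149,431)),('scene',(133,32,h),c1(216,494)),('scene',(-133,32,h),c1(546,262)),('scene',(117,0,96.5),c1(184,344)),
('side',(-133,32,h),c2(354,516)),('side',(-133,-32,h),c2(493,529)),('side',(133,-32,h),c2(626,288)),('side',(117,0,96.5),c2(560,124)),
('scene',(40,34,87.5),c1(338,313)),('side',(40,34,87.5),c2(455,184)),('scene','post',c1(446,258)),('side','post',c2(355,155))]
def W(p,P):
    x,y,a=p[:3]; P=np.array(P)/1000.; c,s=np.cos(a),np.sin(a); return np.array([x+c*P[0]-s*P[1],y+s*P[0]+c*P[1],P[2]])
def pt(p,P):
    if P=='post': P=(40-58*np.cos(p[4]),34-58*np.sin(p[4])*1,119.5)
    return W(p,[p[3] if v==h else v for v in P])
def f(p): return np.concatenate([proj(S[n],pt(p,P))[0]-uv for n,P,uv in obs])
# keeper angle: 0 downhill(-x); +1.57 across gutter (-y)
if __name__=='__main__':
    r=least_squares(f,[.5,.35,1.8,9,0.],loss='soft_l1',x_scale=[.1,.1,.1,5,.3]); p=r.x; print(p); print(f(p).reshape(-1,2).round(1))
    np.save('p.npy',p)
    print('post',pt(p,'post'),'tri',tri([(S['scene'],c1(446,258)),(S['side'],c2(355,155))]))
    for n,l in(('tape',(-93.,0,54)),('crest',(65,0,51.5)),('seat',(81,0,78.5)),('pivot',(40,34,82.5))): print(n,W(p,l),[proj(S[k],W(p,l))[0].round() for k in('scene','side')])
    for n,uv in(('oil',c1(728,370)),('drop',c1(248,192)),('brown',c1(107,585))):
        q=atz(S['scene'],uv,0); c,s=np.cos(p[2]),np.sin(p[2]); d=q[:2]-p[:2]; print(n,q,'rack',(c*d[0]+s*d[1])*1e3,(-s*d[0]+c*d[1])*1e3)
E
python3 fit.py
```

```text
[ 0.59697293  0.17098253  1.21770482  3.93106313 -0.58698054]
[[-2.7  0.3]
 [-1.3  2. ]
 [-0.2 -0.3]
 [-0.  -1.5]
 [-0.9 -0.7]
 [ 0.7  0.2]
 [ 0.5 -0. ]
 [-0.4  0. ]
 [ 0.5 -0.6]
 [-0.8  1.2]
 [ 0.8 -0.5]
 [-0.3 -0.1]]
post [0.53206163 0.18606773 0.1195    ] tri [0.53280385 0.18726822 0.11889619]
tape [0.56481351 0.08371987 0.054     ] [array([340., 237.]), array([331., 293.])]
crest [0.61944995 0.23197256 0.0515    ] [array([279., 278.]), array([353., 261.])]
seat [0.62498275 0.24698549 0.0785    ] [array([272., 273.]), array([355., 245.])]
pivot [0.57890246 0.22027207 0.0825    ] [array([302., 270.]), array([333., 249.])]
oil [0.39121494 0.08826846 0.        ] rack -148.7624536791864 164.4618593568044
drop [0.72109423 0.08295075 0.        ] rack -39.679764392936086 -146.90543880511353
brown [0.63547743 0.37420023 0.        ] rack 203.99568908487936 34.14364915145165
```

```bash
cat > rel.py <<'E'
from fit import *
import sys
# target rack x,y,z mm -> tool-axis shift cm from the present pose
def rel(*T):
    p=np.load('p.npy'); s=manip.sense(); M=R.from_quat(s['tool_rot']).as_matrix(); o=np.array(s['tcp_pos'])
    c,sn=np.cos(p[2]),np.sin(p[2]); d=o[:2]-p[:2]
    print('t',round(s['t'],2),'rack now',((c*d[0]+sn*d[1])*1e3).round(1),((-sn*d[0]+c*d[1])*1e3).round(1),(o[2]*1e3).round(1),'yaw err',(p[2]-np.arctan2(M[1,2],M[0,2])).round(4),'F',np.round(s['force'],1),'gap',s['finger_gap'])
    for t in T: print(t,(M.T@(W(p,t)-o)*100).round(2))
if __name__=='__main__': rel(*[tuple(map(float,a.split(','))) for a in sys.argv[1:]])
E
python3 rel.py -- 2>/dev/null; python3 rel.py 0,0,250 -60,0,250 -185,0,150
```

```text
t 0.15 rack now 257.2 523.8 230.5 yaw err -0.0363 F [-0.7  0.3 -0.3] gap 0.9981440883700318
(0.0, 0.0, 250.0) [ 51.41  -1.92 -27.6 ]
(-60.0, 0.0, 250.0) [ 51.19  -1.91 -33.6 ]
(-185.0, 0.0, 150.0) [ 50.74   8.12 -46.07]
```

```bash
python3 -m jog '[[[10,-2,-6],0.036],[[20,-2,-12],0.036],[[30,-2,-20],0.036],[[40,-2,-27],0.036],[[51,-2,-32],0.036],[[51,-2,-32],0.036],[[51,-2,-32],0.036],[[51,-2,-32],0.036],[[51,-2,-32],0.036],[[51,-2,-32],0.036],[[51,-2,-32],0.036],[[51,-2,-32],0.036],[[51,-2,-32],0.036],[[51,-2,-32],0.036],[[51,-2,-32],0.036],[[51,-2,-32],0.036]]' 0 20
python3 rel.py -60,0,250; python3 - <<'E'
from h import *
import pickle
pickle.dump(snap('wrist','w1.png'),open('s1.pkl','wb'))
E
```

```text
t: 1.48
tcp_pos: [0.5832, 0.1267, 0.251]
tool_rot: [0.696, -0.125, 0.127, -0.695]
force: [-0.0, 0.6, -0.3]
finger_gap: -0.001
t 1.48 rack now -46.3 -2.3 251.0 yaw err 0.0051 F [-0.   0.6 -0.3] gap -0.0009962617211363549
(-60.0, 0.0, 250.0) [-0.23  0.1  -1.37]
```

View pics/w1.png

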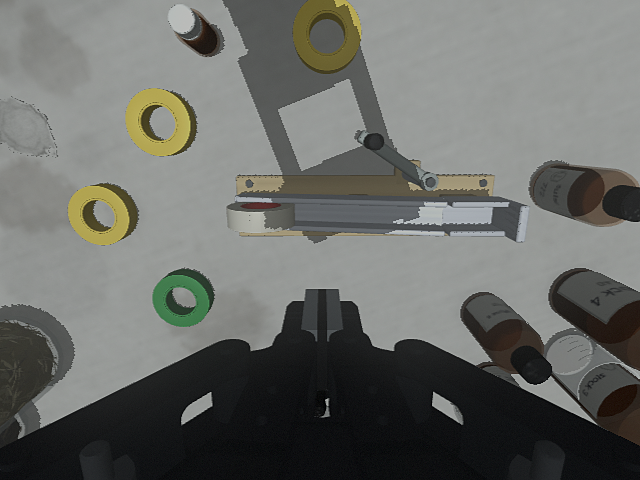

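The wrist view shows the rack from above: tape at (262,215), keeper post at (372,141), pivot at (430,182). I'll enlarge it for accurate pixel positions.

```bash
python3 - <<'E'
import cv2
a=cv2.imread('pics/w1.png')[120:250,220:540]
cv2.imwrite('pics/c3.png',cv2.resize(a,None,fx=2.5,fy=2.5,interpolation=cv2.INTER_CUBIC))
E
```

```text
(no output)
```

View pics/c3.png

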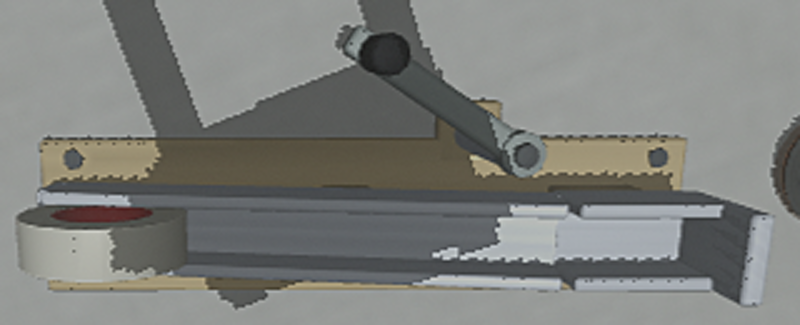

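```bash
cat > fit2.py <<'E'
from fit import *
import fit
S['w']=pickle.load(open('s1.pkl','rb'))
c3=lambda x,y:(220+(x+.5)/2.5-.5,120+(y+.5)/2.5-.5)
w=[('w',(-133,32,h),c3(40,140)),('w',(133,32,h),c3(685,138)),('w',(-133,-32,h),c3(48,291)),('w',(117,0,96.5),c3(757,258)),('w','post',c3(386,52)),('w',(40,34,87.5),c3(527,154))]
def run(o,p0):
    fit.obs[:]=o
    r=least_squares(f,p0,loss='soft_l1',x_scale=[.1,.1,.1,5,.3]); print(r.x.round(4)); print(f(r.x).reshape(-1,2).round(1).tolist()); return r.x
o=list(fit.obs);p0=np.load('p.npy')
run(w,p0);run([a for a in o if a[0]=='scene'],p0);run([a for a in o if a[0]=='side'],p0)
p=run(o+w,p0); np.save('p.npy',p)
print('tri post',tri([(S[n],uv) for n,P,uv in o+w if P=='post']),pt(p,'post'),'pivot',tri([(S[n],uv) for n,P,uv in o+w if P==(40,34,87.5)]),W(p,(40,34,87.5)))
print('stop',tri([(S[n],uv) for n,P,uv in o+w if P==(117,0,96.5)]),W(p,(117,0,96.5)))
E
python3 fit2.py; python3 rel.py -190,0,120 -190,0,48
```

```text
[ 0.5983  0.1702  1.2187  6.549  -0.5919]
[[0.9, -0.1], [2.3, -0.8], [1.7, -0.1], [-1.4, 1.0], [-0.1, -0.1], [-3.9, -0.1]]
[ 0.5958  0.1723  1.2181  7.0257 -0.569 ]
[[-2.7, 0.0], [-1.2, 1.8], [0.2, -0.8], [0.2, -0.8], [0.8, 0.2], [1.0, -0.2]]
[ 0.5975  0.1733  1.2173  2.3946 -0.5758]
[[-0.7, -0.6], [0.9, 0.3], [0.6, 0.2], [-0.2, -0.4], [-0.6, 0.8], [0.2, -0.5]]
[ 0.598   0.1702  1.2201  4.1931 -0.5929]
[[-2.9, -0.2], [-1.5, 1.4], [-0.7, -0.9], [-0.2, -2.0], [-0.1, -0.6], [1.6, 0.2], [0.9, -0.0], [0.1, 0.1], [0.3, -1.0], [-0.3, 1.3], [0.5, -0.9], [0.2, -0.0], [1.3, -0.3], [1.2, -1.4], [2.2, -0.7], [-1.5, 0.5], [-0.3, -0.4], [-4.1, -0.4]]
tri post [0.53302989 0.18626172 0.11870936] [0.53287116 0.18542163 0.1195    ] pivot [0.58023121 0.22231579 0.08861767] [0.57983252 0.21946029 0.0875    ]
stop [0.63786425 0.28211256 0.09531085] [0.63821552 0.28009383 0.0965    ]
t 1.53 rack now -44.7 1.9 250.8 yaw err 0.006 F [-0.3  0.2 -0. ] gap 0.002437412683186913
(-190.0, 0.0, 120.0) [  0.28  13.08 -14.52]
(-190.0, 0.0, 48.0) [  0.28  20.28 -14.52]
```

```bash
python3 -m jog '[[[0.3,0,-4],0],[[0.3,0,-8],0],[[0.3,0,-12],0],[[0.3,4,-14.5],0],[[0.3,8,-14.5],0],[[0.3,12,-14.5],0],[[0.3,16,-14.5],0],[[0.3,19,-14.5],0],[[0.3,20.3,-14.5],0],[[0.3,20.3,-14.5],0],[[0.3,20.3,-14.5],0],[[0.3,20.3,-14.5],0],[[0.3,20.3,-14.5],0]]'
python3 rel.py -150,0,48 40,0,81; python3 - <<'E'
from h import *
import pickle
pickle.dump(snap('wrist','w2.png'),open('s2.pkl','wb'))
snap('side','sd2.png')
a=cv2.imread('pics/w2.png'); b=cv2.resize(cv2.imread('pics/sd2.png')[180:360,220:420],None,fx=2.67,fy=2.67)[:480]
c=np.hstack([a,b]); cv2.imwrite('pics/m2.png',cv2.resize(c,(800,int(480*800/c.shape[1])),interpolation=cv2.INTER_AREA))
E
```

```text
t: 2.62
tcp_pos: [0.5333, -0.0058, 0.0499]
tool_rot: [0.696, -0.123, 0.125, -0.696]
force: [0.8, -0.0, 0.1]
finger_gap: 0.003
t 2.62 rack now -187.6 0.3 49.9 yaw err 0.0014 F [ 0.8 -0.   0.1] gap 0.0033692239462409473
(-150.0, 0.0, 48.0) [0.02 0.19 3.76]
(40.0, 0.0, 81.0) [ 1.000e-02 -3.100e+00  2.276e+01]
```

View pics/m2.png

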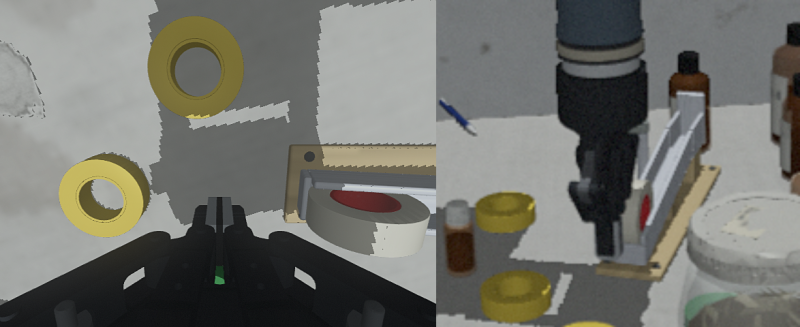

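```bash
python3 - <<'E'
from fit import *
p=np.load('p.npy'); s1=pickle.load(open('s1.pkl','rb'));s2=pickle.load(open('s2.pkl','rb'))
for P in ((-103.8,9.25,53.2),(-133,32,5),(-115,32,5)): print(P,proj(s1,W(p,P)),proj(s2,W(p,P)))
g=cv2.imread('pics/w2.png')
m=((g[...,2]>80)&(g[...,1]<50)&(g[...,0]<60)).astype(np.uint8); n,l,st,ce=cv2.connectedComponentsWithStats(m); i=1+np.argmax(st[1:,4]); print(st[i],ce[i])
E
```

```text
(-103.8, 9.25, 53.2) [[258.58672206 205.05800254]] [[527.73899417 291.47567089]]
(-133, 32, 5) [[236.79173132 175.44967493]] [[427.14543716 213.19713259]]
(-115, 32, 5) [[254.24234959 175.322259  ]] [[462.35597823 213.15961064]]
[ 489  279   75   31 1578] [528.20405577 292.59885932]
```

```bash
python3 -m jog '[[[0,0,1],0],[[0,0.1,2],0],[[0,0.1,2.8],0],[[0,0.1,3],0],[[0,0.1,3],0],[[0,0.1,3],0],[[0,0.1,3],0]]'
python3 rel.py -150,0,48 25,0,78.5
```

```text
t: 3.3
tcp_pos: [0.5425, 0.022, 0.0472]
tool_rot: [0.696, -0.124, 0.124, -0.696]
force: [-0.2, 0.3, -0.0]
finger_gap: -0.004
t 3.3 rack now -158.2 1.2 47.2 yaw err 0.002 F [-0.2  0.3 -0. ] gap -0.003618541414163128
(-150.0, 0.0, 48.0) [ 0.12 -0.08  0.83]
(25.0, 0.0, 78.5) [ 0.08 -3.13 18.32]
```

```bash
python3 -m jog '[[[0.1,0,0.5],0],[[0.1,0,1],0],[[0.1,-0.1,1.5],0],[[0.1,-0.2,2],0],[[0.1,-0.28,2.5],0],[[0.1,-0.37,3],0],[[0.1,-0.46,3.5],0],[[0.1,-0.55,4],0],[[0.1,-0.63,4.5],0],[[0.1,-0.72,5],0],[[0.1,-0.81,5.5],0],[[0.1,-0.9,6],0],[[0.1,-0.99,6.5],0],[[0.1,-1.07,7],0]]'
python3 rel.py 25,0,78.5; python3 - <<'E'
from h import *
snap('wrist','w3.png');snap('side','sd3.png')
a=cv2.imread('pics/w3.png'); b=cv2.resize(cv2.imread('pics/sd3.png')[180:360,220:420],None,fx=2.67,fy=2.67)[:480]
c=np.hstack([a,b]); cv2.imwrite('pics/m3.png',cv2.resize(c,(800,int(480*800/c.shape[1])),interpolation=cv2.INTER_AREA))
E
```

```text
t: 4.47
tcp_pos: [0.5709, 0.0778, 0.0669]
tool_rot: [0.701, -0.118, 0.125, -0.692]
force: [-14.3, -42.8, 59.5]
finger_gap: 0.0
t 4.47 rack now -96.1 -6.3 66.9 yaw err -0.0043 F [-14.3 -42.8  59.5] gap 4.9906163440109096e-05
(25.0, 0.0, 78.5) [-0.56 -1.31 12.1 ]
```

View pics/m3.png

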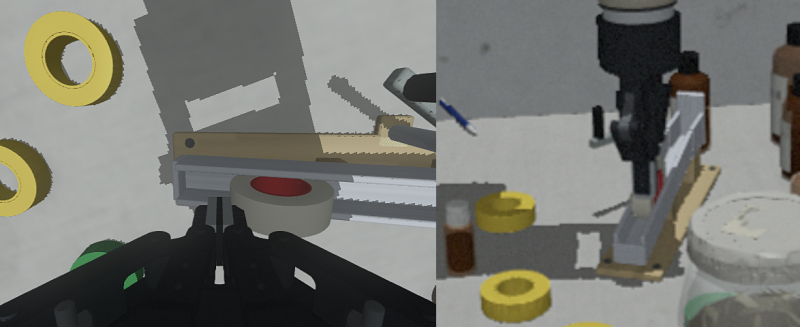

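```bash
python3 - <<'E'
from fit import *
p=np.load('p.npy'); s=snap('wrist'); m=manip.sense(); print(m['t'],np.round(m['force'],1),np.round(m['ft_torque'],2),np.round(m['tau'],1),np.round(m['tcp_pos'],4)); M=R.from_quat(m['tool_rot']).as_matrix();print(M.round(3))
g=cv2.imread('pics/w3.png')
k=((g[...,2]>80)&(g[...,1]<50)&(g[...,0]<60)).astype(np.uint8); n,l,st,ce=cv2.connectedComponentsWithStats(k); i=1+np.argmax(st[1:,4]); print(st[i],ce[i])
for x in (-80,-70,-60,-50,-40): print(x,proj(s,W(p,(x,9.25,53.2+.1763*(x+103.8)))))
print('tip corners',[proj(s,np.array(m['tcp_pos'])+M@np.array(v)) for v in((-.011,0,.0145),(.011,0,.0145),(-.011,0,-.0145))], 'wall top y15.5',proj(s,W(p,(-80,10.5,50))))
E
```

```text
4.6167 [-11.9 -34.   51.9] [-5.26  1.68 -0.  ] [ 18.9 -16.5  -6.8   6.6  -2.7   0.1] [0.5722 0.0778 0.0673]
[[ 0.941  0.01   0.339]
 [-0.339 -0.016  0.941]
 [ 0.015 -1.    -0.011]]
[ 374  259   66   28 1432] [407.53910615 272.12988827]
-80 [[356.68535927 263.10147726]]
-70 [[380.47677217 264.68095834]]
-60 [[404.81156246 266.29651355]]
-50 [[429.70856063 267.949393  ]]
-40 [[455.18747747 269.64090529]]
tip corners [array([[355.18161431, 283.9252994 ]]), array([[353.91870441, 332.11025825]]), array([[284.6166667 , 283.87086361]])] wall top y15.5 [[355.49604739 255.02927344]]
```

The 50 N force comes from the tape jamming. The tapered back of the finger rides up on it, so friction wedges the tape between finger and floor. I'll let the tape back down against the finger. Then I'll turn the tool 90°, so the flat finger side pushes with the shut fingers narrow enough to sit lower, between the walls.

```bash
python3 -m jog '[[[0,0,-0.5],0],[[0,0.1,-1],0],[[0,0.2,-1.5],0],[[0,0.3,-2],0],[[0,0.4,-2.5],0],[[0,0.5,-3],0],[[0,0.55,-3.5],0],[[0,0.65,-4],0],[[0,0.75,-4.5],0],[[0,0.85,-5],0],[[0,0.95,-5.5],0],[[0,1,-6],0],[[0,1,-6.5],0],[[0,1,-7],0],[[0,1,-8],0],[[0,1,-10],0],[[0,0,-11],0],[[0,0,-11],0]]'
python3 rel.py -170,0,80;python3 - <<'E'
from h import *
import pickle
m=manip.sense();print(np.round(m['q'],2))
s=snap('wrist','w4.png'); pickle.dump(s,open('s4.pkl','wb'))
g=cv2.imread('pics/w4.png');k=((g[...,2]>80)&(g[...,1]<50)&(g[...,0]<60)).astype(np.uint8); n,l,st,ce=cv2.connectedComponentsWithStats(k); i=1+np.argmax(st[1:,4]); print(st[i],ce[i])
from fit import W
p=np.load('p.npy')
for x in(-110,-104,-98): print(proj(s,W(p,(x,9.25,53.2+.176*(x+103.8)))))
E
```

```text
t: 6.12
tcp_pos: [0.5299, -0.018, 0.0594]
tool_rot: [0.696, -0.125, 0.126, -0.696]
force: [0.6, 0.6, -1.0]
finger_gap: -0.0
t 6.12 rack now -200.2 -0.6 59.4 yaw err 0.0049 F [ 0.6  0.6 -1. ] gap -0.0004239752675249968
(-170.0, 0.0, 80.0) [-0.07 -2.06  3.01]
[-0.24  0.67  1.8  -0.    0.66 -1.46]
[ 509  270   69   25 1195] [545.3665272  280.45690377]
[[530.0100451  279.33063163]]
[[545.41366966 280.16537723]]
[[561.01829909 281.01101559]]
```

View pics/w4.png

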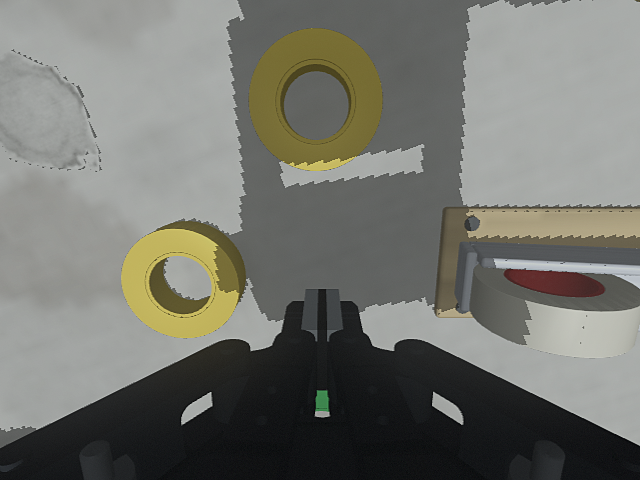

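```bash
python3 -m jog '[[[0,-2,0],0],[[0,-4,0],0.1],[[0,-4,0.5],0.22],[[0,-4,1],0.34],[[0,-4,1.5],0.46],[[0,-4,2],0.58],[[0,-4,2.5],0.7],[[0,-4,3],0.82],[[0,-4,3],0.94],[[0,-4,3],1.06],[[0,-4,3],1.18],[[0,-4,3],1.3],[[0,-4,3],1.42],[[0,-4,3],1.54],[[0,-4,3],1.57],[[0,-4,3],1.57],[[0,-4,3],1.57]]'
python3 rel.py -160,0,44
```

```text
t: 7.58
tcp_pos: [0.5404, 0.0127, 0.0982]
tool_rot: [0.405, -0.579, 0.58, -0.405]
force: [-0.5, -0.7, -0.1]
finger_gap: -0.001
t 7.58 rack now -167.7 0.0 98.2 yaw err 1.5706 F [-0.5 -0.7 -0.1] gap -0.0006444121707327667
(-160.0, 0.0, 44.0) [-0.77  5.43  0.  ]
```

```bash
python3 -m jog '[[[0,2,0],0],[[0,4,0],0],[[0,5.4,0],0],[[0,5.4,0],0],[[-0.5,5.4,0],0],[[-0.8,5.4,0],0],[[-0.8,5.4,0],0],[[-0.8,5.4,0],0]]'
python3 rel.py -146,0,44 25,0,74; python3 - <<'E'
from h import *
snap('wrist','w5.png');snap('side','sd5.png')
a=cv2.imread('pics/w5.png'); b=cv2.resize(cv2.imread('pics/sd5.png')[180:360,220:420],None,fx=2.67,fy=2.67)[:480]
c=np.hstack([a,b]); cv2.imwrite('pics/m5.png',cv2.resize(c,(800,int(480*800/c.shape[1])),interpolation=cv2.INTER_AREA))
E
```

```text
t: 8.25
tcp_pos: [0.5438, 0.02, 0.045]
tool_rot: [0.404, -0.579, 0.58, -0.406]
force: [0.4, 0.8, -0.4]
finger_gap: -0.001
t 8.25 rack now -159.7 -0.6 45.0 yaw err 1.5712 F [ 0.4  0.8 -0.4] gap -0.0009552722429614597
(-146.0, 0.0, 44.0) [-1.37  0.1  -0.07]
(25.0, 0.0, 74.0) [-18.47  -2.89  -0.07]
```

View pics/m5.png

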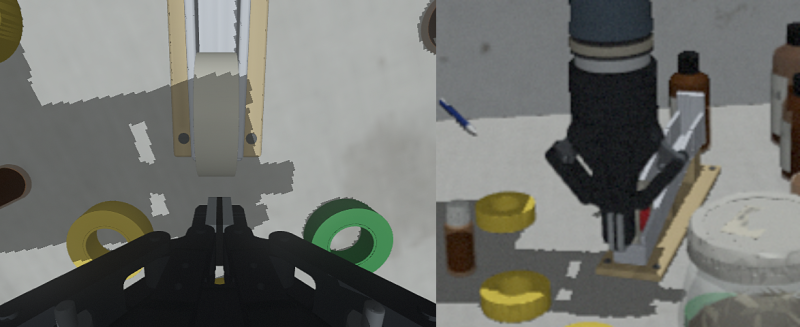

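```bash
python3 -m jog '[[[-0.6,0,0],0],[[-1,0,0],0],[[-1.4,0,0],0],[[-1.8,-0.07,0],0],[[-2.2,-0.14,0],0],[[-2.6,-0.21,0],0],[[-3,-0.28,0],0],[[-3.4,-0.35,0],0],[[-3.8,-0.42,0],0],[[-4.2,-0.49,0],0]]'
python3 rel.py 25,0,74
```

```text
t: 9.18
tcp_pos: [0.5575, 0.0594, 0.0491]
tool_rot: [0.405, -0.58, 0.58, -0.405]
force: [-1.7, -2.0, 1.6]
finger_gap: -0.001
t 9.18 rack now -118.0 0.0 49.1 yaw err 1.5718 F [-1.7 -2.   1.6] gap -0.0010955468134811665
(25.0, 0.0, 74.0) [-1.43e+01 -2.50e+00 -1.00e-02]
```

```bash
python3 -m jog '[[[-0.4,-0.07,0],0],[[-0.8,-0.14,0],0],[[-1.2,-0.21,0],0],[[-1.6,-0.28,0],0],[[-2,-0.35,0],0],[[-2.4,-0.42,0],0],[[-2.8,-0.49,0],0],[[-3.2,-0.56,0],0],[[-3.6,-0.63,0],0],[[-4,-0.7,0],0],[[-4.4,-0.78,0],0],[[-4.8,-0.85,0],0]]'
python3 rel.py 25,0,74
```

```text
t: 10.18
tcp_pos: [0.5741, 0.1046, 0.0575]
tool_rot: [-0.405, 0.58, -0.58, 0.405]
force: [-0.2, -1.2, 1.0]
finger_gap: 0.003
t 10.18 rack now -69.8 -0.0 57.5 yaw err 1.5721 F [-0.2 -1.2  1. ] gap 0.0028366751325898383
(25.0, 0.0, 74.0) [-9.48 -1.65 -0.02]
```

```bash
python3 -m jog '[[[-0.4,-0.07,0],0],[[-0.8,-0.14,0],0],[[-1.2,-0.21,0],0],[[-1.6,-0.28,0],0],[[-2,-0.35,0],0],[[-2.4,-0.42,0],0],[[-2.8,-0.49,0],0],[[-3.2,-0.56,0],0],[[-3.6,-0.63,0],0],[[-4,-0.7,0],0],[[-4.4,-0.78,0],0],[[-4.8,-0.85,0],0],[[-5.2,-0.92,0],0],[[-5.6,-0.99,0],0],[[-6,-1.06,0],0],[[-6.4,-1.13,0],0]]'
python3 rel.py 25,0,74
```

```text
t: 11.52
tcp_pos: [0.5961, 0.1647, 0.0688]
tool_rot: [-0.405, 0.58, -0.58, 0.405]
force: [0.1, -2.0, 1.8]
finger_gap: -0.001
t 11.52 rack now -5.8 -0.1 68.8 yaw err 1.5721 F [ 0.1 -2.   1.8] gap -0.0014203242158411513
(25.0, 0.0, 74.0) [-3.08 -0.52 -0.01]
```

```bash
python3 -m jog '[[[-0.4,-0.07,0],0],[[-0.8,-0.14,0],0],[[-1.2,-0.21,0],0],[[-1.6,-0.28,0],0],[[-2,-0.35,0],0],[[-2.4,-0.42,0],0],[[-2.8,-0.49,0],0]]'
python3 rel.py 25,0,74;python3 - <<'E'
from h import *
snap('wrist','w6.png');snap('side','sd6.png')
a=cv2.imread('pics/w6.png'); b=cv2.resize(cv2.imread('pics/sd6.png')[180:360,220:420],None,fx=2.67,fy=2.67)[:480]
c=np.hstack([a,b]); cv2.imwrite('pics/m6.png',cv2.resize(c,(800,int(480*800/c.shape[1])),interpolation=cv2.INTER_AREA))
E
```

```text
t: 12.1
tcp_pos: [0.6059, 0.1912, 0.0736]
tool_rot: [-0.404, 0.58, -0.58, 0.405]
force: [-0.7, 0.2, 0.1]
finger_gap: -0.003
t 12.1 rack now 22.4 -0.2 73.6 yaw err 1.5725 F [-0.7  0.2  0.1] gap -0.0029350176919338096
(25.0, 0.0, 74.0) [-0.26 -0.04 -0.02]
```

View pics/m6.png

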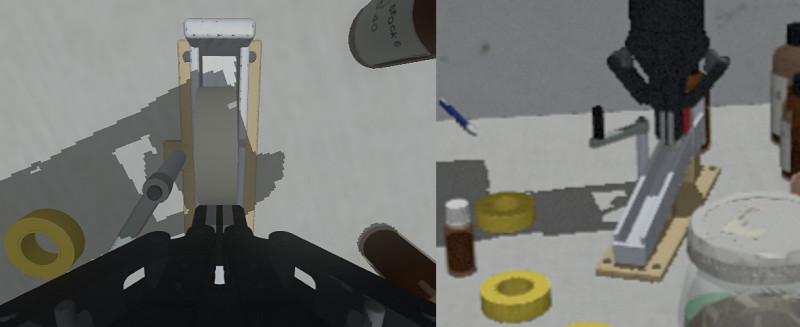

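```bash
python3 -m jog '[[[-0.4,-0.07,0],0],[[-0.8,-0.14,0],0],[[-1.1,-0.2,0],0],[[-1.1,-0.2,0],0],[[-1.1,-0.2,0],0]]'
python3 rel.py 25,0,74;python3 - <<'E'
from fit import *
s=snap('wrist','w7.png');p=np.load('p.npy')
for x,z in((81,78.5),(70,82)):
  print([proj(s,W(p,(x+31*np.cos(a),-9.25,z+31*np.sin(a)))).round(0).tolist() for a in(0,.8,1.57,2.2)])
g=cv2.imread('pics/w7.png')[20:320:8,318]; print(g.max(1).tolist())
g=cv2.imread('pics/w6.png')[20:320:8,318]; print(g.max(1).tolist())
E
```

```text
t: 12.62
tcp_pos: [0.6095, 0.2012, 0.0756]
tool_rot: [0.405, -0.58, 0.58, -0.405]
force: [-0.3, -0.0, 0.3]
finger_gap: 0.003
t 12.62 rack now 33.1 -0.2 75.6 yaw err 1.5717 F [-0.3 -0.   0.3] gap 0.003473451635888697
(25.0, 0.0, 74.0) [ 0.81  0.16 -0.02]
[[[347.0, 110.0]], [[351.0, 137.0]], [[352.0, 213.0]], [[349.0, 265.0]]]
[[[347.0, 142.0]], [[351.0, 175.0]], [[352.0, 251.0]], [[349.0, 300.0]]]
[166, 167, 165, 166, 167, 167, 122, 195, 197, 183, 80, 100, 105, 107, 110, 111, 113, 112, 113, 114, 116, 114, 115, 112, 112, 110, 108, 107, 104, 102, 99, 92, 111, 106, 41, 34, 32, 25]
[164, 170, 193, 196, 185, 84, 84, 83, 197, 195, 195, 119, 118, 117, 97, 102, 104, 106, 108, 110, 111, 112, 113, 115, 114, 112, 111, 109, 107, 108, 106, 105, 102, 99, 95, 87, 29, 26]
```

```bash
cat > kp.py <<'E'
from rel import *
from scipy.optimize import brentq
def wp(phi,slack=5.):
    post=np.array([40-58*np.cos(phi),34-58*np.sin(phi)]); t=np.array([np.sin(phi),-np.cos(phi)])
    g=lambda o: np.linalg.norm(np.maximum(np.abs(-t*o)-[11,14.5],0))-slack
    return tuple((post-t*brentq(g,5,60)).round(1))
rel((wp(-.593)[0]+4,wp(-.593)[1]+8,150),(wp(-.593)[0]+4,wp(-.593)[1]+8,95),*[wp(f)+(95,) for f in (-.593,-.4,-.2,0,.2,.4,.6,.8,1,1.2,1.4,1.57)])
E
python3 kp.py
```

```text
t 12.67 rack now 32.8 -0.1 75.6 yaw err 1.572 F [-0.6 -0.8  0.7] gap 0.002678270051188875
(np.float64(8.8), np.float64(93.5), 150) [ 2.41 -7.44 -9.36]
(np.float64(8.8), np.float64(93.5), 95) [ 2.41 -1.94 -9.36]
(np.float64(4.8), np.float64(85.5), 95) [ 2.81 -1.94 -8.56]
(np.float64(-5.2), np.float64(76.1), 95) [ 3.81 -1.94 -7.62]
(np.float64(-12.9), np.float64(65.0), 95) [ 4.58 -1.94 -6.5 ]
(np.float64(-18.0), np.float64(53.5), 95) [ 5.09 -1.94 -5.35]
(np.float64(-20.8), np.float64(42.0), 95) [ 5.37 -1.94 -4.2 ]
(np.float64(-21.7), np.float64(30.9), 95) [ 5.46 -1.94 -3.09]
(np.float64(-20.9), np.float64(20.3), 95) [ 5.38 -1.94 -2.03]
(np.float64(-16.3), np.float64(7.8), 95) [ 4.91 -1.94 -0.78]
(np.float64(-7.3), np.float64(-4.5), 95) [ 4.01 -1.94  0.44]
(np.float64(3.0), np.float64(-13.8), 95) [ 2.98 -1.94  1.37]
(np.float64(14.1), np.float64(-20.4), 95) [ 1.87 -1.94  2.03]
(np.float64(24.0), np.float64(-24.0), 95) [ 0.88 -1.94  2.39]
```

```bash
python3 -m jog '[[[0,-2.5,0],0],[[0,-5,0],0],[[0,-7.4,0],0],[[0.5,-7.4,-2],0],[[1,-7.4,-4],0],[[1.5,-7.4,-6],0],[[2,-7.4,-8],0],[[2.4,-7.4,-9.4],0],[[2.4,-7.4,-9.4],0],[[2.4,-5,-9.4],0],[[2.4,-3,-9.4],0],[[2.4,-1.9,-9.4],0],[[2.4,-1.9,-9.4],0],[[2.4,-1.9,-9.4],0],[[2.4,-1.9,-9.4],0]]'
python3 kp.py
```

```text
t: 13.92
tcp_pos: [0.5141, 0.2109, 0.0952]
tool_rot: [0.404, -0.58, 0.58, -0.405]
force: [0.4, 0.4, -0.3]
finger_gap: -0.0
t 13.92 rack now 9.3 92.8 95.2 yaw err 1.5724 F [ 0.4  0.4 -0.3] gap -0.00040915681901474956
(np.float64(8.8), np.float64(93.5), 150) [ 0.05 -5.48 -0.06]
(np.float64(8.8), np.float64(93.5), 95) [ 0.05  0.02 -0.07]
(np.float64(4.8), np.float64(85.5), 95) [0.45 0.02 0.73]
(np.float64(-5.2), np.float64(76.1), 95) [1.45 0.02 1.67]
(np.float64(-12.9), np.float64(65.0), 95) [2.22 0.02 2.78]
(np.float64(-18.0), np.float64(53.5), 95) [2.73 0.02 3.93]
(np.float64(-20.8), np.float64(42.0), 95) [3.01 0.02 5.09]
(np.float64(-21.7), np.float64(30.9), 95) [3.09 0.02 6.2 ]
(np.float64(-20.9), np.float64(20.3), 95) [3.01 0.02 7.26]
(np.float64(-16.3), np.float64(7.8), 95) [2.55 0.03 8.5 ]
(np.float64(-7.3), np.float64(-4.5), 95) [1.65 0.03 9.73]
(np.float64(3.0), np.float64(-13.8), 95) [ 0.62  0.03 10.66]
(np.float64(14.1), np.float64(-20.4), 95) [-0.49  0.03 11.32]
(np.float64(24.0), np.float64(-24.0), 95) [-1.48  0.03 11.68]
```

```bash
python3 -m jog '[[[0.4,0,0.7],0],[[0.9,0,1.2],0],[[1.4,0,1.7],0],[[1.8,0,2.2],0],[[2.2,0,2.8],0],[[2.5,0,3.4],0],[[2.7,0,3.9],0],[[2.9,0,4.5],0],[[3,0,5.1],0],[[3.1,0,5.6],0],[[3.1,0,6.2],0],[[3,0,7.3],0],[[2.8,0,7.9],0],[[2.5,0,8.5],0],[[2.1,0,9.1],0],[[1.7,0,9.7],0],[[1.7,0,9.7],0]]'
python3 kp.py | tail -4 ; python3 -c "
from h import *
print(np.round(manip.sense()['force'],1),manip.sense()['t']);snap('wrist','w8.png');snap('side','sd8.png')
a=cv2.imread('pics/w8.png'); b=cv2.resize(cv2.imread('pics/sd8.png')[180:360,220:420],None,fx=2.67,fy=2.67)[:480]
c=np.hstack([a,b]); cv2.imwrite('pics/m8.png',cv2.resize(c,(800,int(480*800/c.shape[1])),interpolation=cv2.INTER_AREA))"
```

```text
t: 15.33
tcp_pos: [0.6004, 0.1618, 0.0948]
tool_rot: [0.404, -0.579, 0.58, -0.406]
force: [0.5, -0.3, -0.1]
finger_gap: -0.001
(np.float64(-7.3), np.float64(-4.5), 95) [ 0.03 -0.02 -0.06]
(np.float64(3.0), np.float64(-13.8), 95) [-1.01 -0.02  0.87]
(np.float64(14.1), np.float64(-20.4), 95) [-2.12 -0.02  1.53]
(np.float64(24.0), np.float64(-24.0), 95) [-3.11 -0.01  1.89]
[ 0.5 -0.3 -0.1] 15.3333
```

View pics/m8.png

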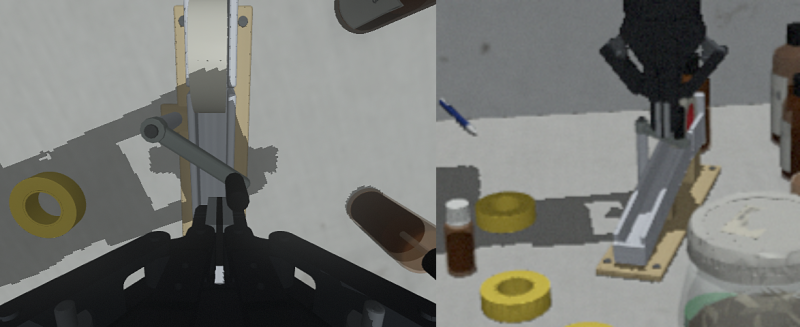

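```bash
python3 -m jog '[[[-0.5,0,0.4],0],[[-1,0,0.9],0],[[-1.5,0,1.2],0],[[-2.1,0,1.5],0],[[-2.6,0,1.7],0],[[-3.1,0,1.9],0],[[-3.1,0,1.9],0]]'
python3 kp.py | tail -1
cat > chk.py <<'E'
from fit import *
p=np.load('p.npy'); s=snap('wrist','wk.png'); m=manip.sense(); print(np.round(m['force'],1),m['t'])
for a in(1.3,1.42,1.5,1.57): print(a,proj(s,W(p,(40-58*np.cos(a),34-58*np.sin(a),119.5))),proj(s,W(p,(40-64*np.cos(a),34-64*np.sin(a),87.5))),proj(s,W(p,(40-20*np.cos(a),34-20*np.sin(a),87.5))))
E
python3 chk.py
```

```text
t: 16.02
tcp_pos: [0.6275, 0.1849, 0.0946]
tool_rot: [0.405, -0.58, 0.58, -0.405]
force: [0.4, -0.0, -1.0]
finger_gap: 0.002
(np.float64(24.0), np.float64(-24.0), 95) [-0.01 -0.04  0.13]
[0.8 0.1 0.2] 16.0667
1.3 [[319.00061782 339.76059028]] [[332.57849376 305.46712473]] [[234.11543431 280.39608352]]
1.42 [[323.11800341 322.34219348]] [[336.41573138 289.52227558]] [[234.94064468 275.25690411]]
1.5 [[324.60706602 310.25790922]] [[337.85424066 278.48824826]] [[235.12094927 271.75086484]]
1.57 [[325.04966708 299.43306182]] [[338.34789799 268.62360983]] [[235.0324942 268.65062  ]]
```

```bash
python3 -m jog '[[[-0.1,0,-0.1],0],[[-0.2,0,-0.1],0],[[-0.3,0,-0.1],0],[[-0.3,0,-0.1],0]]'; python3 chk.py | head -1
```

```text
t: 16.4
tcp_pos: [0.6263, 0.1859, 0.0947]
tool_rot: [0.406, -0.579, 0.58, -0.404]
force: [-0.5, -4.0, 0.9]
finger_gap: -0.001
[-2.2 -5.4  1.3] 16.45
```

```bash
python3 -m jog '[[[0.8,0,0],0],[[1.6,0,0],0],[[2.4,0,0],0],[[2.4,-2,0],0],[[2.4,-5,0],0],[[2.4,-9,0],0],[[2.4,-12,0],0],[[2.4,-12,0],0],[[2.4,-12,0],0],[[2.4,-12,0],0],[[2.4,-12,0],0]]'; python3 chk.py; python3 - <<'E'
from fit import *
p=np.load('p.npy'); s=snap('wrist','wl.png')
g=cv2.imread('pics/wl.png').max(2)
def loc(P): return proj(s,W(p,P))[0].round(1)
for n,P in(('post',(40,-24,119.5)),('barmid',(40,5,87.5)),('bar up edge',(45,5,87.5)),('bar dn edge',(35,5,87.5)),('tape front',(112,0,78.5)),('tape top',(81,0,109.5)),('tape rear',(50,0,78.5)),('stop',(117,0,96.5))): print(n,loc(P))
for y in (18,5): 
    a=[loc((x,y,87.5)) for x in range(15,66,2)]; print('profile y',y,[int(g[int(round(v)),int(round(u))]) if 0<=v<480 and 0<=u<640 else -1 for u,v in a])
a=[loc((40-58*np.cos(t),34-58*np.sin(t),119.5)) for t in np.arange(1.2,1.85,.04)]; print('post arc 1.2..1.8',[int(g[int(round(v)),int(round(u))]) for u,v in a])
u,v=loc((81,0,109.5)); print('col',int(u),g[:int(v)+150:6,int(u)].tolist())
E
```

```text
t: 17.37
tcp_pos: [0.6171, 0.1643, 0.2129]
tool_rot: [-0.406, 0.581, -0.579, 0.404]
force: [0.4, -1.2, -0.4]
finger_gap: -0.0
[ 0.2 -0.2 -0.8] 17.4167
1.3 [[324.66392545 213.03700831]] [[332.38665866 206.89886031]] [[273.52178579 190.75520375]]
1.42 [[326.94989936 202.53496514]] [[334.67636855 196.60127926]] [[274.10196452 187.4788188 ]]
1.5 [[327.77392636 195.32460155]] [[335.52033294 189.533507  ]] [[274.26884168 185.24949097]]
1.57 [[328.02212375 188.91775123]] [[335.79771567 183.25486697]] [[274.26861833 183.28216485]]
post [328. 189.]
barmid [286.8 183.3]
bar up edge [286.6 176.2]
bar dn edge [287.  190.3]
tape front [292.5  76.1]
tape top [289.8 121.5]
tape rear [294.4 168.2]
stop [290.1  62.9]
profile y 18 [150, 162, 84, 92, 93, 93, 94, 93, 92, 93, 93, 98, 81, 82, 84, 83, 62, 75, 80, 91, 92, 95, 96, 94, 96, 95]
profile y 5 [107, 106, 106, 107, 106, 103, 101, 105, 103, 105, 105, 109, 81, 80, 83, 84, 65, 101, 104, 71, 81, 87, 90, 93, 96, 99]
post arc 1.2..1.8 [97, 96, 96, 99, 97, 96, 98, 98, 32, 36, 36, 35, 37, 35, 98, 97, 96]
col 289 [73, 74, 169, 160, 160, 160, 160, 159, 161, 159, 192, 149, 80, 141, 158, 168, 175, 179, 182, 202, 110, 108, 105, 103, 99, 95, 88, 81, 102, 69, 81, 74, 102, 102, 104, 103, 105, 104, 106, 108, 109, 106, 106, 105, 105, 161]
```

```bash
python3 - <<'E'
from h import *
snap('scene','scene9.png'); a=cv2.imread('pics/scene0.png').astype(int);b=cv2.imread('pics/scene9.png').astype(int)
for n,(x0,y0,x1,y1) in dict(oil=(408,252,432,290),drop=(260,180,288,238),brown=(210,290,246,355)).items(): print(n,np.abs(a-b)[y0:y1,x0:x1].mean().round(1), cv2.phaseCorrelate(a[y0:y1,x0:x1].mean(2),b[y0:y1,x0:x1].mean(2)))
print(np.round(manip.sense()['force'],1)); print(workorder.sign_off())
E
```

```text
oil 11.6 ((-0.2102185690339251, -0.03406462138355337), 0.9884672819681624)
drop 10.4 ((0.47961934442467324, -0.2351696460388517), 0.8508108275031134)
brown 9.4 ((0.025907319288883457, -0.0652741983048557), 0.9677274942076255)
[-0.6  0.2  0. ]
the job is handed in; nothing more can be done
None
```

The tape is rolled up over the crest into the seat, and the keeper is swung across behind it. I handed the job in at about 17.5 s. It gave no verdict, so the result rests on my own checks below.

- **First push failed:** The tape jammed against the back of the finger. The wrist force reached about 75 N (limit 120 N), and I can't say from that reading whether the 40 N pressing limit applied to it. I let the tape roll back down against the finger and turned the tool 90°. I then pushed it up with the flat side of the shut fingers, reading about 1–3 N.
- **Tape:** In the last wrist picture its front edge is at the seated position (row about 78, predicted 76).
- **Keeper:** The bar lies square across the gutter. The post was at about 1.6 rad by image, and it met its limit at about 5 N.
- **Disagreement:** Positions along the rack read about 2–3 mm uphill of my fitted pose, which is within the calibration error.
- **Bottles:** All three shifted by no more than about 0.5 pixel between the first and last scene pictures.
- **Robot:** At hand-in it was clear, with the tool about 9 cm above the post and no contact force.

I had used all 12 picture views by then, so these last checks are from pixel values only.

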